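Release the key left latched on a bench socket box

ROBOT

A 6-joint arm with a two-finger parallel gripper is mounted at the origin on the work surface; the furniture and walls round the work are solid. World frame = base frame: x ahead of the robot, y to its left, z up, the work surface at z = 0. Lengths are in mm, angles in rad, forces in N, time in s.
With the tool pointing down it reaches from about 350 to 875 mm from the base axis. Payload 4.2 kg.
Tool frame: the origin (TCP) lies midway between the tips of the shut fingers; the grasp point (between the pads) lies 19 mm behind it (arm.grasp_offset is the distance from the TCP to the grasp point, in mm); z points along the fingers, y is the line along which they close (so a half turn about z gives the same grasp; the last joint's range is limited). The gripper opens to 85 mm and grips with 20 to 120 N. Pads are 22 mm wide; open, the fingers measure 114 mm over their backs; the gripper's body (76 mm by 85 mm) begins 54 mm behind the grasp point. The pads swing forward as they close: fully open they stand 13 mm farther back than shut.
Start: joints at [-0.938, 0.385, 0.008, 0, -1.194, -0.259], TCP at [228.236, -581.814, 231.312] pointing down, gripper open.
Joint ranges: [-3.14, 3.14], [-1.21, 2.06], [-1.07, 1.41], [-3.16, 2.05], [-2.99, -0.16], [-3.1, 3.1]. Speed limits (rad/s): [2.79, 2.79, 3.14, 3.14, 3.14, 3.14].

INTERFACE

Orientations are given as a unit quaternion [x, y, z, w].
In Python, from bench import arm gives the robot as it stands. The module is installed in compiled form; this text tells all that it offers.
- The arm moves only by the tool servo_tool, never from a script. Its argument "increments" is a list of rows, each a list of 7 numbers: the opening, from 0 (shut) to 1 (fully open), then the shift along the tool's x, y, z in m, then the turn, a rotation vector about the tool's x, y, z in degrees. In form: [[grip, x, y, z, ax, ay, az], ...]. A call has 1 to 12 rows; each row is the pose to reach, as a shift and turn from the pose commanded when the call began, along the tool's axes at that moment; what a row does not reach only later rows make up. A row lasts 1/8 s, in which the tool goes at most 62.5 mm and 10.7 degrees, less where a joint would pass 70% of its speed; a pose out of reach is approached as far as the arm can. A call with a gripper value outside its range is refused whole. The fingers move at their own pace and stop on an object; the grip force is fixed at half the most. Time passes only in rows, so rows that repeat a pose let the fingers close. It gives the time, the measured TCP pose, the force, the opening and the grip force at its end, in the units of the state.
- arm.read_state(): the state, without advancing time (a new reading comes with each control period).
- arm.get_image(name): name is "scene" or "top" or "wrist"; returns a dict with "color" (420x560x3 uint8, red, green, blue), "fx", "fy", "cx", "cy" (pixels), "rvec" (rotation vector, rad) and "tvec" (3), from world to camera coordinates, as OpenCV has them; the wrist camera has in their place "hand_eye" (4x4, takes a point from camera to tool coordinates, whose origin is the TCP and whose axes are the flange's). Camera axes: x right, y down, z forward; pixel columns grow to the right and rows downward; lengths in mm; the calibration is good to about 2 mm. The wrist camera is an equidistant fisheye: a pixel r from the principal point sees the ray r / f radians off the axis. A picture is of the moment at which its call begins: read the wrist's pose just before it. There is no depth.
- arm.job_done(): hands the job in; it is judged then, once.
Trained networks look in the newest picture that a camera, given by its name, has taken for a name from the list of things; names that differ only in an ending like _2 or _b are one class to them, and where a whole thing is asked for, a point or a joint stands for the part that bears it (a point fixed in the world has none). Each returns a list of dicts, best first, with "p" (0 to 1); they miss things now and then, are a little off and sometimes report something else, mostly with a low value. They report only what shows in the picture. A call takes as long as a camera call.
- arm.look_for(camera, thing): "box" ([centre column, centre row, width, height] in pixels, round what is visible of it).
- arm.spot_point(camera, thing): "centre" ([column, row] in pixels: a listed point, or the origin of a listed thing).
The state is a dict: "clock": time; "joints": joint angles; "joint_vel": joint speeds; "joint_efforts": joint torques, N m; "position": TCP position; "ee_rot": TCP orientation; "contact_force": force on the tool from outside, world axes, zero at the start; "wrist_torque": the same for the moment, N m; "gripper_width": finger opening in mm; "grasp_force": force on a finger pad.
Only numpy, scipy, OpenCV 4.12 (cv2) and the standard library are available. Lean on these libraries where they do the work, as an engineer would, in place of code of your own. Each camera call takes 0.05 s, during which the arm holds its last target. There are 200 camera calls.

TASK

One of the four identical push-push keys on the bench socket box has been left latched down, so its outlet is still live, and nothing marks which one. Tap the keys lightly with the fingertips to find the one that is already down, then press that key all the way in and let go, so that it unlatches and springs back up; do not press any other key far enough to latch. Finish with all four keys up, and pick up nothing and leave the loose parts beside the box where they lie.

Things in the scene. Friction and masses are not known exactly. Their poses are not given: they have to be found in the camera images.
- socket_box: Low grey sheet-steel box with an aluminium top plate, 124 x 204 mm, plate 58 mm above the bench; fixed, but its place and yaw differ each time. Origin: centre of its underside, on the bench. Its long side at local -x faces the robot; local y runs along the row of keys, z is up. A black cable leaves the +x side.
- key_row (a point): Middle of the row of four keys, on the top plate (58 mm over the bench), 28 mm to -x of the box's centre, axes as the box. Square grey caps 24.5 mm wide, in black frames 34 mm wide and 4.5 mm high, centred at local y = -69, -23, +23, +69 mm. Flat top of a key that is up: 14.5 mm above the plate; of the latched key: about 10 mm. Keys slide straight down, 7.8 mm at most.
- outlet_row (a point): Middle of the row of four round outlets with shut grey spring caps, on the top plate, 26 mm to +x of the box's centre, one behind each key; 41 mm wide, tops 12.5 mm above the plate; fixed. Push-push action of the keys: pressed right in (past 7.2 mm) and let go, an up key latches and the latched key springs up; pressed less than 6 mm and let go, a key goes back to where it was.
- key_a (a joint): Key of circuit a, alike in all four (m): 0 = up, grows as the key goes down, 0.0045 = latched down, 0.0078 = fully in, on a hard stop. The letters name circuits only: which key of the row belongs to which letter is unknown and differs from start to start. Spring: 2.2 N before an up key starts to move, 2.9 N at 4.5 mm, 3.4 N fully in.
- key_b (a joint): Key of circuit b, alike in all four (m): 0 = up, grows as the key goes down, 0.0045 = latched down, 0.0078 = fully in, on a hard stop. The letters name circuits only: which key of the row belongs to which letter is unknown and differs from start to start. Spring: 2.2 N before an up key starts to move, 2.9 N at 4.5 mm, 3.4 N fully in.
- key_c (a joint): Key of circuit c, alike in all four (m): 0 = up, grows as the key goes down, 0.0045 = latched down, 0.0078 = fully in, on a hard stop. The letters name circuits only: which key of the row belongs to which letter is unknown and differs from start to start. Spring: 2.2 N before an up key starts to move, 2.9 N at 4.5 mm, 3.4 N fully in.
- key_d (a joint): Key of circuit d, alike in all four (m): 0 = up, grows as the key goes down, 0.0045 = latched down, 0.0078 = fully in, on a hard stop. The letters name circuits only: which key of the row belongs to which letter is unknown and differs from start to start. Spring: 2.2 N before an up key starts to move, 2.9 N at 4.5 mm, 3.4 N fully in.
- angle_bracket: Loose small steel angle bracket, 30 x 36 x 38 mm, lying on the bench beside the +y end of the box; origin at the centre of its underside. To be left alone.
- pipe_offcut: Loose short steel pipe offcut standing on end on the bench beside the +y end of the box, 28 mm across, 58 mm high; origin at the centre of its underside. To be left alone.
- pipe_coupler: Loose grey cast pipe joint half, 50 x 40 x 28 mm, lying on the bench beyond the +y end of the box; origin at the centre of its underside. To be left alone.

How it is judged (in metres and radians):
On the way, in this order (a step that is already met when the one before it is completed fails the run):
1. the key that was latched is pressed in past its latched depth, to more than 6.3 mm (value of joint key_c above 0.0063 m), for 0.02 s.
2. that key has sprung back up (value of joint key_c below 0.0015 m), for 0.2 s.
At the end, for the whole second after the job is handed in: All four keys stand up (each joint below 1.5 mm), the key that was latched having been pressed in and released, and the bracket, the pipe offcut and the pipe joint lie within 20 mm of where they started (value of joint each of key_a, key_b, key_c, key_d below 0.0015 m and distance of each of angle_bracket, pipe_offcut, pipe_coupler from where it was at the start of the episode below 0.02 m); the robot touches nothing.
It fails at once if a key other than the latched one is pressed in by more than 6 mm (it would latch) (value of joint any of key_a, key_b, key_d above 0.006 m).
It fails at once if one of the loose parts beside the box is moved or lifted by more than 20 mm (distance of any of angle_bracket, pipe_offcut, pipe_coupler from where it was at the start of the episode above 0.02 m).
It also fails if it takes over 45 s, if anything falls off the work surface, if the arm or the gripper's body presses on something with over 40 N, if the wrist force passes 120 N, or if a joint passes its speed limit or range.

## Working session

There is one attempt and no reset: what is moved stays moved. The work goes in short steps, Python scripts to look and compute and a tool call to move; the robot and the scene stay as the last step left them, time stands still between calls to the robot, and variables do not carry over. Pictures are saved under pics/ and viewed, at most 10 in all, crops included, and the job is handed in when it is done.

Besides the shell and the picture viewer there is one more tool, called after "Request:" as name([rows], argument=value, ...), one row to a line, values as JSON. servo_tool: Moves the arm, as the interface text tells. Its arguments: {"type":"object","properties":{"increments":{"type":"array","items":{"type":"array","items":{"type":"number"}}}},"required":["increments"]}

```bash
mkdir -p pics
cat > h.py <<'E'
import numpy as np,cv2
from bench import arm
def ray(im,px):
    R=cv2.Rodrigues(np.array(im["rvec"],float))[0];t=np.array(im["tvec"],float).ravel()
    d=R.T@np.array([(px[0]-im["cx"])/im["fx"],(px[1]-im["cy"])/im["fy"],1.]);return -R.T@t,d
def at_z(im,px,z):
    c,d=ray(im,px);return c+d*(z-c[2])/d[2]
E
python3 - <<'E'
from h import *
np.set_printoptions(precision=1,suppress=True)
s=arm.read_state();print(s)
for n in("top","scene"):
    im=arm.get_image(n);cv2.imwrite(f"pics/{n}0.png",im["color"][:,:,::-1])
    print(n,im["fx"],im["cx"],im["cy"],ray(im,(280,210)))
    for th,z in(("socket_box",0),("key_row",58),("outlet_row",58),("pipe_offcut",0),("angle_bracket",0),("pipe_coupler",0),("key_a",58)):
        for r in arm.spot_point(n,th)[:4]: print(th,r["p"],r["centre"],at_z(im,r["centre"],z))
    print(arm.look_for(n,"socket_box")[:2],arm.look_for(n,"key_a")[:5])
E
```

```text
{'clock': 0.0, 'joints': array([-0.9,  0.4,  0. , -0. , -1.2, -0.3]), 'joint_vel': array([-0., -0., -0., -0.,  0.,  0.]), 'joint_efforts': array([  0. , -39.2,  18.8,   4.2,  -0. ,   0. ]), 'position': array([ 228. , -581.3,  230.2]), 'ee_rot': array([-0.2,  1. ,  0. , -0. ]), 'contact_force': array([-0. , -0.1, -0.1]), 'wrist_torque': array([-0.,  0.,  0.]), 'grasp_force': 0.0, 'gripper_width': 85.45047904311869}
top 506.4166415156656 278.906312506651 210.92647401935537 (array([393.6, 388.8, 915.1]), array([ 0.1, -0. , -1. ]))
socket_box 0.95 [329.4, 211.6] [497.1 291.8   0. ]
key_row 0.72 [341.6, 222.4] [472.6 276.9  58. ]
outlet_row 0.78 [326.9, 192.4] [523.5 302.7  58. ]
pipe_offcut 0.52 [246.5, 216.1] [484.9 442.2   0. ]
angle_bracket 0.69 [258.8, 253.4] [418.  417.9   0. ]
pipe_coupler 0.56 [214.3, 242.0] [436.4 498.7   0. ]Traceback (most recent call last):
  File "<stdin>", line 8, in <module>
ValueError: it knows: angle_bracket, key_row, outlet_row, pipe_coupler, pipe_offcut, socket_box
```

Run:
```python
from h import *
np.set_printoptions(precision=3,suppress=True)
print(arm.read_state()["ee_rot"])
for n in("top","scene"):
    im=arm.get_image(n)
    c=im["color"][:,:,::-1]
    if n=="top": c=cv2.resize(c[120:320,180:440],None,fx=3,fy=3,interpolation=2)
    cv2.imwrite(f"pics/{n}1.png",c)
    print(n,im["fx"],ray(im,(280,210)))
    for th,z in(("socket_box",0),("key_row",58),("outlet_row",58)):
        for r in arm.spot_point(n,th)[:2]: print(th,r["p"],r["centre"],at_z(im,r["centre"],z))
    for r in arm.look_for(n,"key_row")[:5]: print(r)
```

```text
[-0.186  0.983  0.    -0.   ]
top 506.4166415156656 (array([393.557, 388.777, 915.135]), array([ 0.113, -0.008, -0.994]))
socket_box 0.77 [329.9, 210.5] [499.168 290.916   0.   ]
key_row 0.85 [340.1, 223.9] [470.016 279.434  58.   ]
key_row 0.51 [212.8, 247.2] [424.857 493.95   58.   ]
{'box': [309.8, 162.1, 183.9, 196.2], 'p': 0.9}
{'box': [217.9, 243.0, 31.7, 33.3], 'p': 0.31}
scene 405.6129277743186 (array([-20.573, -30.054, 633.854]), array([ 0.591,  0.475, -0.653]))
socket_box 0.86 [314.5, 246.6] [508.946 296.677   0.   ]
key_row 0.66 [310.6, 239.8] [470.669 283.859  58.   ]
outlet_row 0.61 [320.2, 221.5] [527.893 301.048  58.   ]
outlet_row 0.23 [227.5, 224.1] [393.857 442.217  58.   ]
{'box': [313.7, 223.2, 112.0, 114.8], 'p': 0.69}
```

View pics/top1.png

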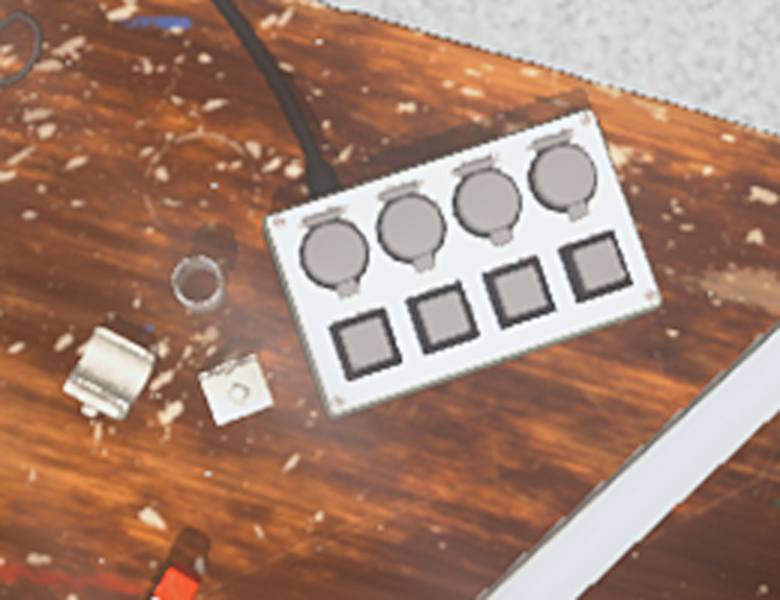

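View pics/scene1.png

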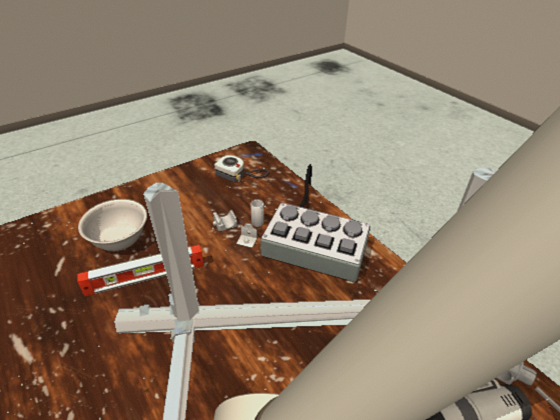

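The top crop shows the plate with corners at about (268,213), (592,110), (660,298), (335,415), and the keys at about (366,344), (444,317), (519,291), (598,265). A white beam crosses the lower right, so I need the full view.

View pics/top0.png

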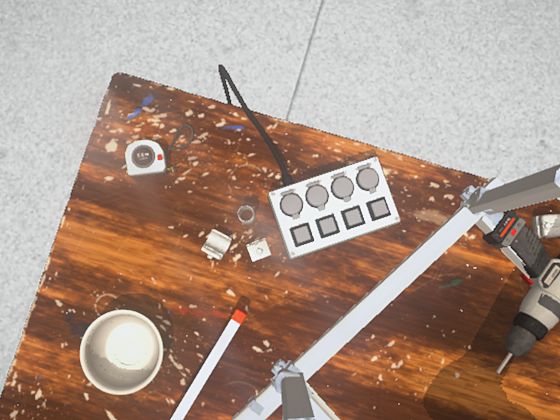

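Run:
```python
from h import *
np.set_printoptions(precision=1,suppress=True)
im=arm.get_image("top")
f=lambda p:(p[0]/3+180-.33,p[1]/3+120-.33)
C=[at_z(im,f(p),58) for p in((268,213),(592,110),(660,298),(335,415))]
print(np.array(C),np.mean(C,0))
K=np.array([at_z(im,f(p),71) for p in((366,344),(444,317),(519,291),(598,265))]);print(K)
# model fit
src=np.array([[62,102],[62,-102],[-62,-102],[-62,102],[-28,69],[-28,23],[-28,-23],[-28,-69]],float)
dst=np.vstack([C,K])[:,:2]
a=src-src.mean(0);b=dst-dst.mean(0)
th=np.arctan2((a[:,0]*b[:,1]-a[:,1]*b[:,0]).sum(),(a*b).sum())
R=np.array([[np.cos(th),-np.sin(th)],[np.sin(th),np.cos(th)]]);t=dst.mean(0)-R@src.mean(0)
print(np.degrees(th),t,(R@src.T).T+t-dst)
print("keys",(R@src[4:].T).T+t)
s=arm.get_image("scene")
print("beams scene px at z0/z=200", [ (at_z(s,p,0),at_z(s,p,200)) for p in((118,320),(365,312),(160,188),(183,325))])
print("top", [(at_z(im,p,0),at_z(im,p,200)) for p in((440,230),(345,320))])
```

```text
[[523.8 401.8  58. ]
 [588.8 217.1  58. ]
 [481.1 178.   58. ]
 [410.1 361.   58. ]] [501.  289.5  58. ]
[[449.7 345.1  71. ]
 [465.9 301.9  71. ]
 [481.6 260.1  71. ]
 [497.4 216.   71. ]]
20.13328420094489 [500.4 289.9] [[-0.3  5.2]
 [ 5.  -1.6]
 [-3.7 -5.1]
 [-3.   3.4]
 [ 0.7  0. ]
 [ 0.3  0. ]
 [ 0.5 -1.4]
 [ 0.5 -0.5]]
keys [[450.4 345.1]
 [466.2 301.9]
 [482.1 258.7]
 [497.9 215.5]]
beams scene px at z0/z=200 [(array([126.8, 456.2,   0. ]), array([ 80.3, 302.8, 200. ])), (array([434.3, 126.5,   0. ]), array([290.7,  77.1, 200. ])), (array([418., 715.,   0.]), array([279.6, 479.9, 200. ])), (array([196.4, 359.7,   0. ]), array([127.9, 236.7, 200. ]))]
top [(array([468.9,  90.4,   0. ]), array([452.4, 155.6, 200. ])), (array([304. , 261.2,   0. ]), array([323.6, 289.1, 200. ]))]
```

The full top view shows a rail from (240,410) to (475,195), with upright posts at about (285,375) and (475,195). I'll triangulate these to plan around them.

Run:
```python
from h import *
np.set_printoptions(precision=0,suppress=True)
t=arm.get_image("top");s=arm.get_image("scene")
def tri(a,b):
    c1,d1=ray(t,a);c2,d2=ray(s,b);A=np.c_[d1,-d2];x=np.linalg.lstsq(A,c2-c1,rcond=None)[0]
    p,q=c1+x[0]*d1,c2+x[1]*d2;return (p+q)/2,np.linalg.norm(p-q)
print(tri((288,375),(185,322)))
for z in(0,50,100,200,300,400):
    print(z,[at_z(t,p,z)[:2] for p in((285,375),(300,412),(475,195),(555,180),(240,412),(440,230))],[at_z(s,p,z)[:2] for p in((183,325),(160,190),(480,175),(118,320),(365,312))])
```

```text
(array([205., 361.,  -2.]), np.float64(3.9195125875262438))
0 [array([207., 366.]), array([145., 338.]), array([535.,  26.]), array([ 567., -123.]), array([142., 442.]), array([469.,  90.])] [array([196., 360.]), array([413., 708.]), array([1019.,  118.]), array([127., 456.]), array([434., 126.])]
50 [array([217., 367.]), array([158., 341.]), array([527.,  45.]), array([557., -95.]), array([156., 439.]), array([465., 107.])] [array([179., 329.]), array([379., 650.]), array([937., 106.]), array([115., 418.]), array([398., 114.])]
100 [array([227., 368.]), array([172., 343.]), array([519.,  65.]), array([548., -67.]), array([170., 436.]), array([461., 123.])] [array([162., 298.]), array([344., 592.]), array([855.,  94.]), array([104., 380.]), array([363., 102.])]
200 [array([247., 371.]), array([199., 349.]), array([504., 105.]), array([529., -11.]), array([197., 431.]), array([452., 156.])] [array([128., 237.]), array([276., 475.]), array([691.,  71.]), array([ 80., 303.]), array([291.,  77.])]
300 [array([268., 373.]), array([226., 355.]), array([489., 145.]), array([510.,  45.]), array([225., 425.]), array([444., 188.])] [array([ 94., 175.]), array([208., 359.]), array([527.,  48.]), array([ 57., 226.]), array([219.,  52.])]
400 [array([288., 376.]), array([253., 360.]), array([473., 184.]), array([491., 101.]), array([252., 419.]), array([436., 221.])] [array([ 59., 114.]), array([139., 242.]), array([363.,  24.]), array([ 34., 149.]), array([147.,  28.])]
```

Request:
servo_tool([
  [0,0,0,-0.06,0,0,0],
  [0,0,0,-0.12,0,0,0],
  [0,0,0,-0.18,0,0,0],
  [0,0,0,-0.19,0,0,0],
  [0,-0.544,0.713,-0.19,0,0,0],
  [0,-0.544,0.713,-0.19,0,0,0],
  [0,-0.544,0.713,-0.19,0,0,0],
  [0,-0.544,0.713,-0.19,0,0,0],
  [0,-0.544,0.713,-0.19,0,0,0],
  [0,-0.544,0.713,-0.19,0,0,0],
  [0,-0.544,0.713,-0.19,0,0,0],
  [0,-0.544,0.713,-0.19,0,0,0],
])

```text
clock: 2.55
position: [365.1, -99.0, 420.8]
ee_rot: [-0.186, 0.983, 0.0, 0.0]
contact_force: [1.4, 0.0, 1.2]
gripper_width: -0.3
grasp_force: 0.0
```

Request:
servo_tool([
  [0,-0.24,0.313,0,0,0,0],
  [0,-0.24,0.313,0,0,0,0],
  [0,-0.24,0.313,0,0,0,0],
  [0,-0.24,0.313,0,0,0,0],
  [0,-0.24,0.313,0,0,0,0],
  [0,-0.24,0.313,0,0,0,0],
  [0,-0.24,0.313,0,0,0,1.3],
  [0,-0.24,0.313,0.06,0,0,1.3],
  [0,-0.24,0.313,0.12,0,0,1.3],
  [0,-0.24,0.313,0.18,0,0,1.3],
  [0,-0.24,0.313,0.22,0,0,1.3],
  [0,-0.24,0.313,0.22,0,0,1.3],
])

```text
clock: 4.05
position: [472.7, 276.3, 197.6]
ee_rot: [-0.174, 0.985, -0.002, -0.004]
contact_force: [-0.0, -0.4, 0.5]
gripper_width: -0.0
grasp_force: 0.0
```

Run:
```python
from h import *
np.set_printoptions(precision=3,suppress=True)
s=arm.read_state();print(s["position"],s["ee_rot"],s["contact_force"],s["joints"])
w=arm.get_image("wrist");cv2.imwrite("pics/w1.png",w["color"][:,:,::-1]);print(w["fx"],w["cx"],w["cy"],w["hand_eye"])
```

```text
[472.656 276.264 197.604] [-0.174  0.985 -0.002 -0.004] [-0.037 -0.354  0.49 ] [ 0.825  0.285 -0.228 -0.001 -1.066 -2.044]
325.19226210127806 278.1490259702526 207.63975655396536 [[   0.002   -0.958   -0.288   74.449]
 [   1.       0.002    0.001   -1.043]
 [  -0.      -0.288    0.958 -142.054]
 [   0.       0.       0.       1.   ]]
```

View pics/w1.png

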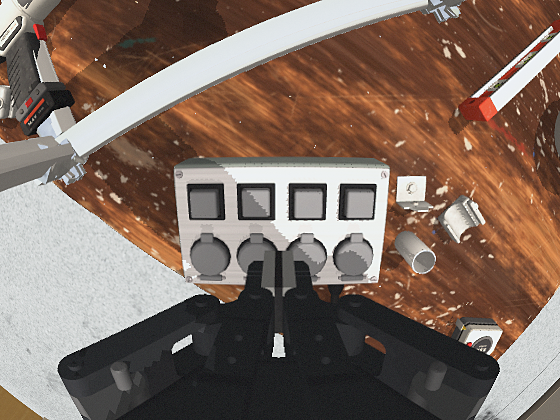

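The wrist view shows the keys at about (207,202), (256,203), (307,202) and (357,201), with the left end being -y. I'll locate them from these.

```bash
python3 - <<'E'
from h import *
from scipy.spatial.transform import Rotation as Ro
np.set_printoptions(precision=1,suppress=True)
s=arm.read_state();w=arm.get_image("wrist");H=np.array(w["hand_eye"]);R=Ro.from_quat(s["ee_rot"]).as_matrix()
def loc(px,z):
    u=np.array([px[0]-w["cx"],px[1]-w["cy"]]);r=np.hypot(*u);th=r/w["fx"]
    d=np.r_[u/r*np.sin(th),np.cos(th)];d=R@(H[:3,:3]@d);c=R@H[:3,3]+s["position"]
    return c+d*(z-c[2])/d[2]
P=np.array([loc(p,72) for p in((207,201),(256,201),(307,201),(357.5,201))]);print(P)
v=P[0]-P[3];print(np.degrees(np.arctan2(-v[0],v[1])),np.linalg.norm(v)/3,P.mean(0))
print(R.T@(P-s["position"]).T)
E
python3 - <<'E'
import cv2
i=cv2.imread('pics/w1.png')[170:235,175:395];cv2.imwrite('pics/w1c.png',cv2.resize(i,None,fx=3.5,fy=3.5,interpolation=2))
E
```

```text
[[497.  218.2  72. ]
 [482.1 258.9  72. ]
 [466.8 300.3  72. ]
 [451.1 342.4  72. ]]
-159.68661227349892 44.139724499195275 [474.2 279.9  72. ]
[[ -1.1  -1.1  -1.   -0.7]
 [-63.3 -20.   24.2  69.1]
 [128.7 128.7 128.6 128.5]]
```

View pics/w1c.png

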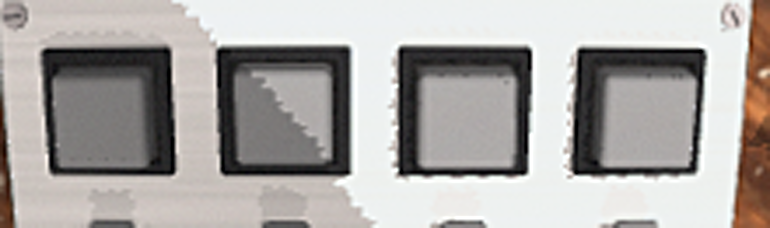

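The second key from the left (local y = -23) looks lower than the others. I'll test it by tapping, starting with a hover over it.

Request:
servo_tool([
  [0,-0.001,-0.021,0.05,0,0,0],
  [0,-0.001,-0.021,0.1,0,0,0],
  [0,-0.001,-0.021,0.11,0,0,0],
  [0,-0.001,-0.021,0.11,0,0,0],
  [0,-0.001,-0.021,0.11,0,0,0],
])

```text
clock: 4.78
position: [484.3, 260.2, 94.0]
ee_rot: [-0.175, 0.985, 0.001, 0.002]
contact_force: [0.3, -0.1, 0.1]
gripper_width: 0.0
grasp_force: 0.0
```

Request:
servo_tool([
  [0,0.002,-0.001,0.012,0,0,0],
  [0,0.002,-0.001,0.016,0,0,0],
  [0,0.002,-0.001,0.016,0,0,0],
  [0,0.002,-0.001,0.016,0,0,0],
])

```text
clock: 5.28
position: [481.3, 257.1, 75.4]
ee_rot: [-0.175, 0.985, -0.0, 0.0]
contact_force: [0.6, 0.5, 0.1]
gripper_width: 0.2
grasp_force: 0.0
```

Request:
servo_tool([
  [0,0,0,0.003,0,0,0],
  [0,0,0,0.005,0,0,0],
  [0,0,0,0.005,0,0,0],
  [0,0,0,0.005,0,0,0],
])

```text
clock: 5.78
position: [481.2, 257.0, 70.3]
ee_rot: [-0.175, 0.985, 0.0, 0.0]
contact_force: [1.0, 0.2, 0.4]
gripper_width: 0.2
grasp_force: 0.0
```

There's no force at 70.3 mm, where an up key would push back with more than 2.2 N. To calibrate, I'll tap the neighbour at the same height.

Request:
servo_tool([
  [0,0,0,-0.012,0,0,0],
  [0,0,0.046,-0.012,0,0,0],
  [0,0,0.046,-0.012,0,0,0],
  [0,0,0.046,-0.005,0,0,0],
  [0,0,0.046,-0.001,0,0,0],
  [0,0,0.046,0,0,0,0],
  [0,0,0.046,0,0,0,0],
  [0,0,0.046,0,0,0,0],
])

```text
clock: 6.78
position: [465.2, 299.5, 70.3]
ee_rot: [-0.174, 0.985, -0.0, -0.0]
contact_force: [-1.2, -1.7, 2.9]
gripper_width: 0.0
grasp_force: 1.3
```

Contact at the same height (2.9 N) means this key is up, so the key at y = -23 is the latched one. Next I'll go back to it and press.

Request:
servo_tool([
  [0,0,0,-0.012,0,0,0],
  [0,0,-0.046,-0.012,0,0,0],
  [0,0,-0.046,-0.012,0,0,0],
  [0,0,-0.046,-0.004,0,0,0],
  [0,0,-0.046,0.001,0,0,0],
  [0,0,-0.046,0.003,0,0,0],
  [0,0,-0.046,0.004,0,0,0],
  [0,0,-0.046,0.004,0,0,0],
])

```text
clock: 7.78
position: [480.9, 257.4, 66.5]
ee_rot: [-0.175, 0.985, 0.0, -0.0]
contact_force: [-2.6, 1.2, 2.9]
gripper_width: -0.2
grasp_force: 1.6
```

Contact is now on the latched key at 66.5 mm. I'll press it to the stop.

Request:
servo_tool([
  [0,0,0,0.001,0,0,0],
  [0,0,0,0.002,0,0,0],
  [0,0,0,0.0025,0,0,0],
  [0,0,0,0.003,0,0,0],
  [0,0,0,0.003,0,0,0],
])

```text
clock: 8.4
position: [481.2, 257.3, 64.7]
ee_rot: [-0.175, 0.985, 0.0, 0.0]
contact_force: [-5.1, 1.6, 10.9]
gripper_width: 0.2
grasp_force: 5.7
```

The 10.9 N reading means it's on the hard stop. I'll release it, lift clear, then tap lightly again to check.

Request:
servo_tool([
  [0,0,0,-0.003,0,0,0],
  [0,0,0,-0.015,0,0,0],
  [0,0,0,-0.015,0,0,0],
  [0,0,0,-0.015,0,0,0],
  [0,0,0,-0.015,0,0,0],
  [0,0,0,-0.009,0,0,0],
  [0,0,0,-0.007,0,0,0],
  [0,0,0,-0.007,0,0,0],
  [0,0,0,-0.007,0,0,0],
])

```text
clock: 9.52
position: [481.4, 257.1, 70.5]
ee_rot: [-0.175, 0.985, 0.0, 0.0]
contact_force: [0.6, 0.5, 3.4]
gripper_width: -0.0
grasp_force: 1.3
```

The key now pushes back with 3.4 N at 70.5 mm, so it has sprung up. I'll retreat and hand in.

Request:
servo_tool([
  [0,0,0,-0.03,0,0,0],
  [0,0,0,-0.08,0,0,0],
  [0,0,0,-0.13,0,0,0],
  [0,0,0,-0.13,0,0,0],
  [0,0,0,-0.13,0,0,0],
  [0,0,0,-0.13,0,0,0],
])

```text
clock: 10.28
position: [480.4, 256.4, 198.7]
ee_rot: [-0.175, 0.985, -0.001, -0.002]
contact_force: [-0.6, -0.6, -1.0]
gripper_width: -0.1
grasp_force: 0.0
```

Run:
```python
from h import *
s=arm.read_state();print(s["position"],s["contact_force"])
w=arm.get_image("wrist");cv2.imwrite("pics/w2.png",cv2.resize(w["color"][170:235,175:395,::-1],None,fx=3.5,fy=3.5,interpolation=2))
```

```text
[480.38334078 256.37881178 198.6530812 ] [-0.56204374 -0.55214363 -0.96204785]
```

View pics/w2.png

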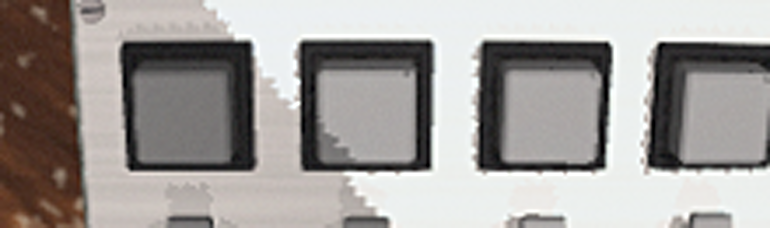

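In this crop all four caps stand alike; the treated key, at about (367,113), is as high as its neighbours.

```bash
python3 -c "
from bench import arm;print(arm.job_done())"
```

```text
the job is handed in; nothing more can be done
None
```

I found the latched key (the one at local y = -23 mm), pressed it to its stop and released it; a light re-tap and the last picture show it up like the other three, the loose parts were not touched, and the job is handed in (it returned no verdict).

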